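# Tap the clamping wedge tight in a small wedge vice

### The job

The brass engraving plate lies loose in the little wooden wedge vice. Take the mallet by its handle and drive the wedge in with at least three separate light taps on its thick end, until it stops advancing and the plate is clamped tight; do not hit hard and do not push the wedge or the plate with the gripper. Then lay the mallet down flat on the bench top, clear of the vice, without disturbing the other things.

Things in the scene. Friction and masses are not known exactly. Their poses are not given: they have to be found in the camera images.
- vice: Fixed wooden wedge vice, 36 mm high; +x = driving direction of the wedge, +z up. Origin on the bench top, under the open sliding jaw's clamping face. Base plate 12 mm thick, x -44 to +64, y -80 to +64 mm, with a tongue under the wedge out to x -63. From +y to -y: sloping fence, wedge, sliding jaw, plate, stop jaw. The stop jaw's setting varies by 4 mm and is not reported, so the wedge's final depth is not known beforehand.
- wedge: Loose pale wooden wedge, 110 mm long, 32 mm high, tapering 1:6 from 28 mm (thick end, its -x end, sticking out of the vice's front toward the robot) to 10 mm. Stands loose on the vice's base plate, underside at z 12 mm. Origin: mid-length, underside, on the flat face toward the jaw; +x = driving direction, +z up. Stays in by friction (0.35).
- wedge_end (a point): Centre of the wedge's thick end face (28 x 32 mm): the point to tap, along the wedge's +x. It is at x -55, y +14, z +16 mm in the wedge's frame. The wedge comes tight 13 to 48 mm further in, its end still 8 mm or more proud of fence and jaws. Until then it slides with a few N; then it stops within about 1 mm: tight = taps of about 15 N no longer move it. Over 26 N is too hard.
- jaw: The sliding jaw of the vice, wood with a brass face; origin where the vice's origin lies when the jaw is fully open, axes those of the vice; it slides along -y, up to 6 mm until it clamps the plate, moving freely (1.5 N) before.
- plate: Loose brass engraving plate, 60 x 46 x 8 mm, lying between the two jaws on the bed at height 26 mm, with 1 to 6 mm of play across its 46 mm; origin at the centre of its underside.
- mallet: Loose wooden mallet, 167 mm long, 0.19 kg, lying on the bench. Origin under the middle of its length at its lowest height; +y points along the handle to the head, +z up. Handle about 16 mm wide (x), from z 3 to z 24 mm, from y -83 to +50 mm; head 64 mm long along x (flat striking faces at x +32 and -32 mm), y +50 to +83 mm, 33 mm high.
- mallet_head (a point): Centre of the mallet's head: 66.5 mm from the mallet's origin along its +y and 16.5 mm up.
- bottle: Bystander: small dropper bottle, 30 x 30 x 86 mm, origin under its centre; leave it alone.
- stone: Bystander: pumice stone, 32 x 48 x 23 mm; leave it alone.
- steel_block: Bystander: flat square steel bench block, 89 x 89 x 23 mm; leave it alone.
- disc: Bystander: dark round disc, 32 mm across, 10 mm high; leave it alone.
- handpiece: Bystander: slim handpiece, 17 x 112 x 17 mm, lying near the robot; leave it alone.
Not all that is in view belongs to the job. Leave any orange look-alike of the wedge alone.

How it is judged:
On the way, in this order (a step that is already met when the one before it is completed fails the run):
1. a first tap of the mallet on the wedge (1 N or more) (contact force between mallet and wedge above 1 N).
2. the mallet is off the wedge (contact force between mallet and wedge below 0.1 N), for 0.1 s.
3. a second tap (contact force between mallet and wedge above 1 N).
4. the mallet is off the wedge (contact force between mallet and wedge below 0.1 N), for 0.1 s.
5. a third tap (contact force between mallet and wedge above 1 N).
6. the mallet is off the wedge, and the wedge keeps the plate clamped with 10 N or more (contact force between each of wedge, plate and jaw above 10 N and contact force between mallet and wedge below 0.1 N), for 0.1 s.
At the end, for the whole second after the job is handed in: The wedge stands upright in the vice, at rest, pressing on the jaw, and the jaw on the plate, with 10 N or more each; the mallet lies flat (within 0.3 rad, origin less than 8 mm above the bench top) and at rest on the bench, touching neither vice nor wedge (all of step 6 and height (world z) of mallet below 0.008 m and contact force between mallet and vice below 0.1 N and linear speed of mallet below 0.03 m/s and angle between mallet's own z axis and vertical below 0.3 rad and height (world z) of wedge below 0.02 m and angle between wedge's own z axis and vertical below 0.15 rad and linear speed of wedge below 0.01 m/s).
It fails at once if the wedge is struck or pressed with more than 26 N (contact force between mallet and wedge above 26 N).
It fails at once if the gripper or arm pushes the wedge or the plate (contact force between any of the fingers, the arm and wedge above 1 N or contact force between any of the fingers, the arm and plate above 1 N).
It fails at once if a bystander is moved by more than 20 mm (distance of any of bottle, stone, steel_block, disc, handpiece from where it was at the start of the episode above 0.02 m).
It also fails if it takes over 48 s, if anything falls off the work surface, if the arm or the gripper's body presses on something with over 40 N, if the wrist force passes 120 N, or if a joint passes its speed limit or range.

### The arm

A 7-joint arm with a two-finger parallel gripper is mounted at the origin on the work surface; the furniture and walls round the work are solid. World frame = base frame: x ahead of the robot, y to its left, z up, the work surface at z = 0. Lengths are in m, angles in rad, forces in N, time in s.
With the tool pointing down it reaches from about 0.425 to 0.925 m from the base axis. Payload 6.8 kg.
Tool frame: the origin (TCP) lies at the very end of the fingers, on their centre line; the grasp point (between the pads) lies 19 mm behind it; z points along the fingers, y is the line along which they close (so a half turn about z gives the same grasp; the last joint's range is limited). The gripper opens to 85 mm and grips with 20 to 120 N. Pads are 22 mm wide; open, the fingers measure 114 mm over their backs; the gripper's body (76 mm by 85 mm) begins 54 mm behind the grasp point. The pads swing forward as they close: fully open they stand 13 mm farther back than shut.
Start: joints at [1.081, 0.477, 0.022, 1.555, -0.011, 1.109, -0.083], TCP at [0.252, -0.626, 0.231] pointing down, gripper open.
Joint ranges: [-2.96, 2.96], [-0.34, 2.1], [-1.41, 1.46], [0.24, 2.44], [-1.37, 4.51], [0.17, 1.92], [-2.96, 2.96]. Speed limits (rad/s): [2.39, 2.39, 3.14, 3.14, 3.14, 3.14, 3.14].

### API

Orientations are given as a unit quaternion [w, x, y, z].
In Python, from station import bot gives the robot as it stands.
- The arm moves only by the tool apply_moves, never from a script. Its argument "deltas" is a list of rows, each a list of 3 entries, a list of its own where there are three numbers: the closure, from 0 (fully open) to 1 (shut), then the shift along the tool's x, y, z in units of 0.2 m (1.0 is 0.2 m), then the turn about the tool's z in units of 2 pi rad (1.0 is 2 pi rad). A call has 1 to 12 rows; each row is the pose to reach, as a shift and turn from the pose commanded when the call began, along the tool's axes at that moment, turning the shorter way round; what a row does not reach only later rows make up. A row lasts 1/10 s, in which the tool goes at most 50 mm and 8.59 degrees, less where a joint would pass 70% of its speed; a pose out of reach is approached as far as the arm can. A call with a number of a shift or a turn outside -1 to 1 is refused whole. A call with a gripper value outside its range is refused whole. The fingers move at their own pace and stop on an object; "squeeze" is the grip in N (left out, the last holds). Time passes only in rows, so rows that repeat a pose let the fingers close. It gives the time, the measured TCP pose, the force, the opening and the grip force at its end, in the units of the state.
- bot.get_obs(): the state, without advancing time (a new reading comes with each control period).
- bot.read_camera(name): name is "scene" or "top"; returns a dict with "color" (384x512x3 uint8, red, green, blue), "intrinsics" (3x3 intrinsics, pixels), "pose" (4x4, takes a point from camera to world coordinates). Camera axes: x right, y down, z forward; pixel columns grow to the right and rows downward; lengths in m; the calibration is good to about 2 mm. A picture is of the moment at which its call begins. There is no depth.
- bot.hand_in(): hands the job in; it is judged then, once.
Trained networks look in a picture, given as the dict that the camera call returned (one of the last four; its "shot" number tells which), for a name from the list of things; names that differ only in an ending like _2 or _b are one class to them, and where a whole thing is asked for, a point or a joint stands for the part that bears it (a point fixed in the world has none). Each returns a list of dicts, best first, with "confidence" (0 to 1); they miss things now and then, are a little off and sometimes report something else, mostly with a low value. They report only what shows in the picture. A call takes as long as a camera call. They do not tell look-alikes from the thing itself.
- bot.look_for(picture, target): "point" ([x, y, z] in m, in world coordinates, good to about 4 mm: the middle of the surface that is visible of it).
The state is a dict: "t": time; "q": joint angles; "joint_vel": joint speeds; "joint_torque": joint torques, N m; "eef_pos": TCP position; "tool_rot": TCP orientation; "contact_force": force on the tool from outside, world axes, zero at the start; "torque": the same for the moment, N m; "gripper_width": opening from 0.0 (shut) to 1.0 (fully open); "grasp_force": force on a finger pad.
Only numpy, scipy, OpenCV 4.12 (cv2) and the standard library are available. Lean on these libraries where they do the work, as an engineer would, in place of code of your own. Each camera call takes 0.05 s, during which the arm holds its last target. There are 200 camera calls.

## Working session

There is one attempt and no reset: what is moved stays moved. The work goes in short steps, Python scripts to look and compute and a tool call to move; the robot and the scene stay as the last step left them, time stands still between calls to the robot, and variables do not carry over. Pictures are saved under pics/ and viewed, at most 10 in all, crops included, and the job is handed in when it is done.

Besides the shell and the picture viewer there is one more tool, called by a JSON object that holds its "fn" and its "kwargs". apply_moves: Moves the arm, as the interface text tells. Its arguments: {"type":"object","properties":{"deltas":{"type":"array","items":{"type":"array"}},"squeeze":{"type":"number"}},"required":["deltas"]}

```bash
ls; mkdir -p pics; cat > h.py <<'E'
import numpy as np, cv2
from station import bot
def shot(cam,name):
    p=bot.read_camera(cam); cv2.imwrite(f'pics/{name}.png',p['color'][:,:,::-1]); return p
def proj(p,X):
    T=np.linalg.inv(p['pose']); c=T[:3,:3]@np.array(X)+T[:3,3]; u=np.array(p['intrinsics'])@c; return u[:2]/u[2]
def unproj(p,uv,z):
    K=np.array(p['intrinsics']);P=np.array(p['pose']);d=P[:3,:3]@np.linalg.solve(K,[uv[0],uv[1],1]);o=P[:3,3]
    return o+d*(z-o[2])/d[2]
E
python3 - <<'E'
from h import *
np.set_printoptions(precision=3,suppress=True)
for c in ['scene','top']:
    p=shot(c,c+'0'); print(c,p['pose'],p['intrinsics'])
    for n in ['mallet','mallet_head','wedge','wedge_end','jaw','plate','vice','bottle','stone','steel_block','disc','handpiece']:
        print(n,[(np.round(r['point'],3),round(r['confidence'],2)) for r in bot.look_for(p,n)[:3]])
o=bot.get_obs();print(o)
a=cv2.imread('pics/scene0.png');b=cv2.imread('pics/top0.png')
E
```

```text
pics
scene [[ 0.63  -0.32   0.708 -0.056]
 [-0.776 -0.286  0.562 -0.535]
 [ 0.023 -0.903 -0.429  0.428]
 [ 0.     0.     0.     1.   ]] [[379.511   0.    255.752]
 [  0.    379.511 194.001]
 [  0.      0.      1.   ]]
mallet [(array([ 0.477, -0.113,  0.018]), 0.58)]
mallet_head [(array([ 0.478, -0.115,  0.021]), 0.68), (array([ 0.626, -0.01 ,  0.035]), 0.68), (array([0.551, 0.032, 0.037]), 0.65)]
wedge [(array([ 0.309, -0.14 ,  0.026]), 0.91), (array([ 0.597, -0.245,  0.014]), 0.71), (array([0.348, 0.009, 0.016]), 0.7)]
wedge_end [(array([ 0.31 , -0.148,  0.022]), 0.96), (array([0.345, 0.014, 0.022]), 0.69), (array([0.55 , 0.041, 0.039]), 0.58)]
jaw [(array([0.595, 0.016, 0.031]), 0.74)]
plate [(array([ 0.626, -0.009,  0.038]), 0.5), (array([ 0.597, -0.005,  0.01 ]), 0.27)]
vice [(array([ 0.598, -0.006,  0.012]), 0.92), (array([0.552, 0.032, 0.037]), 0.49)]
bottle [(array([ 0.646, -0.166,  0.033]), 0.93)]
stone [(array([ 0.598, -0.247,  0.018]), 0.7), (array([0.55 , 0.029, 0.039]), 0.48)]
steel_block [(array([ 0.719, -0.209,  0.021]), 0.72)]
disc [(array([ 0.566, -0.142,  0.01 ]), 0.
[... 910 characters left out ...]
0.162,  0.053]), 0.2)]
steel_block [(array([ 0.728, -0.199,  0.023]), 0.91), (array([0.621, 0.024, 0.013]), 0.49)]
disc [(array([ 0.573, -0.14 ,  0.005]), 0.58)]
handpiece [(array([0.363, 0.118, 0.016]), 0.88)]
{'t': 1.3, 'q': array([ 1.081,  0.477,  0.022,  1.555, -0.011,  1.109, -0.083]), 'joint_vel': array([-0.002,  0.003,  0.   ,  0.   , -0.001,  0.   ,  0.002]), 'joint_torque': array([  0.002, -59.633,   1.607, -28.155,   0.012,   0.002,  -0.   ]), 'eef_pos': array([ 0.252, -0.626,  0.231]), 'tool_rot': array([0.   , 0.982, 0.19 , 0.   ]), 'contact_force': array([ 0.671,  0.743, -0.033]), 'torque': array([ 0.017, -0.028, -0.085]), 'grasp_force': 0.0, 'gripper_width': 1.0014708201148201}
```

View pics/top0.png

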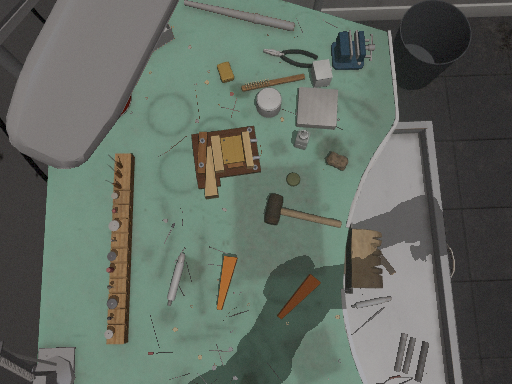

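View pics/scene0.png

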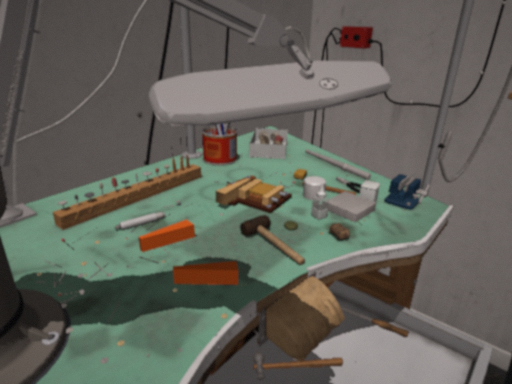

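The top view shows the vice around (225,158), the wedge's thick end near (212,195), the mallet head at (274,209) with its handle running to (340,224), and two orange look-alikes at (227,282) and (298,296). The scene view confirms this and shows a lamp hanging above the bench. I'll zoom in.

```bash
python3 - <<'E'
import cv2
a=cv2.imread('pics/top0.png')[120:235,185:345]
cv2.imwrite('pics/c.png',cv2.resize(a,None,fx=5,fy=5,interpolation=cv2.INTER_CUBIC))
E
```

```text
(no output)
```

View pics/c.png

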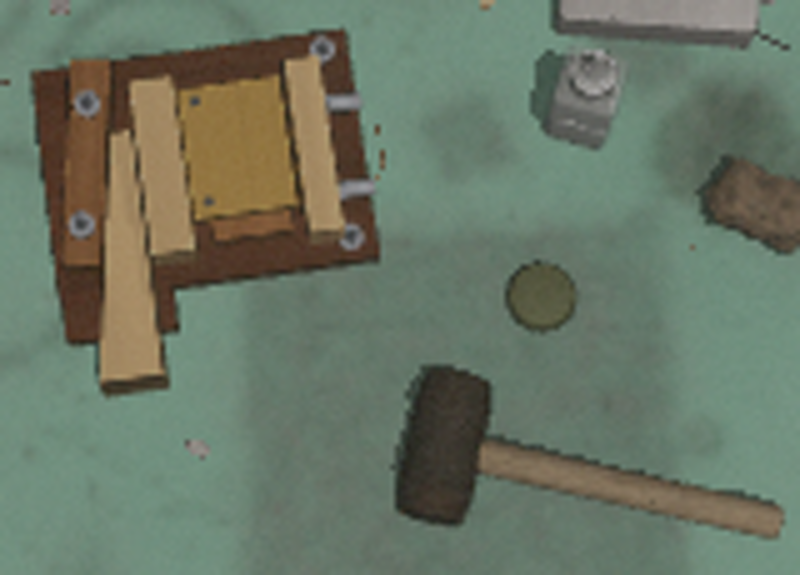

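```bash
cat > m.py <<'E'
from h import *
np.set_printoptions(precision=4,suppress=True)
p=bot.read_camera('top')
f=lambda u,v,z: unproj(p,(u/5+184.9,v/5+119.9),z)
P={'w_tl':f(100,382,.044),'w_tr':f(168,376,.044),'w_nr':f(130,131,.044),'w_nl':f(112,132,.044),
'jaw_ne':f(194,248,.036),'jaw_fe':f(168,78,.036),'jaw_nl':f(152,254,.036),'base_fr':f(345,30,.012),'base_nr':f(380,262,.012),'base_fl':f(33,72,.012),
'm_tail':f(781,520,.014),'m_h1':f(482,456,.022),'m_hl':f(430,367,.033),'m_hr':f(490,380,.033),'m_bl':f(398,510,.033),'m_br':f(462,522,.033),'lampR':None}
for k,v in P.items():
    if v is not None: print(k,v)
for a,b in [('w_tr','w_nr'),('w_tl','w_nl'),('jaw_ne','jaw_fe'),('base_nr','base_fr'),('m_tail','m_h1'),('m_bl','m_hl'),('m_br','m_hr')]:
    d=P[b]-P[a]; print(a,b,np.degrees(np.arctan2(d[1],d[0])).round(2),np.linalg.norm(d).round(4))
d=P['base_fl']-P['base_fr'];print('base y',np.degrees(np.arctan2(d[1],d[0])),np.linalg.norm(d))
E
python3 m.py
```

```text
w_tl [0.5279 0.0544 0.044 ]
w_tr [0.5296 0.0255 0.044 ]
w_nr [0.6385 0.0401 0.044 ]
w_nl [0.6383 0.0479 0.044 ]
jaw_ne [0.5873 0.0138 0.036 ]
jaw_fe [0.6647 0.0237 0.036 ]
jaw_nl [0.5852 0.0321 0.036 ]
base_fr [ 0.6928 -0.0551  0.012 ]
base_nr [ 0.5842 -0.0671  0.012 ]
base_fl [0.6776 0.0863 0.012 ]
m_tail [ 0.4633 -0.2361  0.014 ]
m_h1 [ 0.4943 -0.1077  0.022 ]
m_hl [ 0.5319 -0.0864  0.033 ]
m_hr [ 0.5254 -0.1119  0.033 ]
m_bl [ 0.4706 -0.0703  0.033 ]
m_br [ 0.4646 -0.0972  0.033 ]
w_tr w_nr 7.63 0.1099
w_tl w_nl -3.37 0.1106
jaw_ne jaw_fe 7.29 0.0781
base_nr base_fr 6.28 0.1092
m_tail m_h1 76.44 0.1323
m_bl m_hl -14.68 0.0635
m_br m_hr -13.55 0.0626
base y 96.1272753787964 0.1422056036161163
```

```bash
cat >> h.py <<'E'
def ray(p,uv):
    K=np.array(p['intrinsics']);P=np.array(p['pose']);d=P[:3,:3]@np.linalg.solve(K,[uv[0],uv[1],1]);return P[:3,3],d/np.linalg.norm(d)
E
python3 - <<'E'
from h import *
np.set_printoptions(precision=3,suppress=True)
s=bot.read_camera('scene');t=bot.read_camera('top')
for a,b in [((157,100),(20,135)),((160,112),(60,163)),((200,118),(95,160)),((300,105),(140,80)),((385,85),(178,0))]:
    o1,d1=ray(s,a);o2,d2=ray(t,b)
    x=np.linalg.lstsq(np.c_[d1,-d2],o2-o1,rcond=None)[0]
    print(a,b,o1+d1*x[0],o2+d2*x[1])
E
```

```text
(157, 100) (20, 135) [0.624 0.377 0.198] [0.624 0.377 0.198]
(160, 112) (60, 163) [0.576 0.304 0.183] [0.572 0.307 0.184]
(200, 118) (95, 160) [0.625 0.2   0.177] [0.577 0.244 0.179]
(300, 105) (140, 80) [0.816 0.013 0.21 ] [0.723 0.157 0.202]
(385, 85) (178, 0) [ 0.953 -0.157  0.268] [0.86  0.08  0.243]
```

{"fn": "apply_moves", "kwargs": {"deltas": [[0,[0.15,-0.14,0.04],-0.0125],[0,[0.3,-0.28,0.08],-0.025],[0,[0.45,-0.42,0.12],-0.0375],[0,[0.6,-0.56,0.16],-0.05],[0,[0.75,-0.7,0.2],-0.0625],[0,[0.9,-0.83,0.25],-0.07],[0,[1.0,-0.915,0.28],-0.0755],[0,[1.0,-0.915,0.28],-0.0755]], "squeeze": 100}}

```text
t: 2.25
eef_pos: [0.3711, -0.3777, 0.1747]
tool_rot: [-0.001, 0.908, 0.419, 0.0]
contact_force: [-0.3, -0.8, 0.7]
gripper_width: 0.997
grasp_force: 0.0
```

```bash
cat >> h.py <<'E'
from scipy.spatial.transform import Rotation as R
def st():
    o=bot.get_obs(); w,x,y,z=o['tool_rot']; r=R.from_quat([x,y,z,w]); M=r.as_matrix()
    return o,M
def plan(target,yx):
    # target TCP, desired tool-x yaw (deg) -> shift in units, turn in units
    o,M=st(); s=M.T@(np.array(target)-o['eef_pos'])/0.2
    yaw=np.degrees(np.arctan2(M[1,0],M[0,0])); d=(yx-yaw+180)%360-180
    print('t',o['t'],'pos',o['eef_pos'].round(4),'yaw',yaw.round(2),'zax',M[:,2].round(3),'F',o['contact_force'].round(2),'shift',s.round(4),'turn',round(-d/360,4))
E
python3 -c "
from h import *
plan([.487,-.1366,.10],76.2)"
```

```text
t 2.25 pos [ 0.3711 -0.3777  0.1747] yaw 49.48 zax [-0.     0.002 -1.   ] F [-0.34 -0.75  0.69] shift [ 1.2923 -0.3418  0.3765] turn -0.0742
```

{"fn": "apply_moves", "kwargs": {"deltas": [[0,[0.2,-0.06,0.06],-0.015],[0,[0.4,-0.12,0.12],-0.03],[0,[0.6,-0.18,0.18],-0.045],[0,[0.8,-0.24,0.25],-0.06],[0,[1.0,-0.28,0.3],-0.0742],[0,[1.0,-0.28,0.3],-0.0742]]}}

```text
t: 2.85
eef_pos: [0.4601, -0.1893, 0.1148]
tool_rot: [-0.001, 0.786, 0.618, 0.001]
contact_force: [0.7, 0.1, -0.3]
gripper_width: 1.004
grasp_force: 0.0
```

```bash
python3 -c "
from h import *
plan([.487,-.1366,.10],76.2)
plan([.487,-.1366,.003],76.2)"
```

```text
t 2.85 pos [ 0.4601 -0.1893  0.1148] yaw 76.31 zax [ 0.001  0.003 -1.   ] F [ 0.7   0.12 -0.33] shift [0.2876 0.0681 0.0747] turn 0.0003
t 2.85 pos [ 0.4601 -0.1893  0.1148] yaw 76.31 zax [ 0.001  0.003 -1.   ] F [ 0.7   0.12 -0.33] shift [0.2862 0.068  0.5597] turn 0.0003
```

{"fn": "apply_moves", "kwargs": {"deltas": [[0,[0.15,0.03,0.05],0],[0,[0.285,0.068,0.1],0],[0,[0.285,0.068,0.28],0],[0,[0.285,0.068,0.42],0],[0,[0.285,0.068,0.51],0],[0,[0.285,0.068,0.555],0],[0,[0.285,0.068,0.555],0]]}}

```text
t: 3.55
eef_pos: [0.4844, -0.1433, 0.0036]
tool_rot: [-0.0, 0.79, 0.613, -0.001]
contact_force: [0.1, -0.7, -0.2]
gripper_width: 1.004
grasp_force: 0.0
```

```bash
python3 -c "
from h import *
plan([.487,-.1366,.003],76.2)
shot('top','g1');a=cv2.imread('pics/g1.png')[120:240,185:345]
shot('scene','g1s');b=cv2.imread('pics/g1s.png')[170:290,200:360]
cv2.imwrite('pics/g1c.png',cv2.resize(cv2.hconcat([a,b]),None,fx=2.5,fy=2.5,interpolation=cv2.INTER_CUBIC))"
```

```text
t 3.55 pos [ 0.4844 -0.1433  0.0036] yaw 75.68 zax [-0.002 -0.    -1.   ] F [ 0.12 -0.7  -0.22] shift [0.0358 0.0044 0.0029] turn -0.0014
```

View pics/g1c.png

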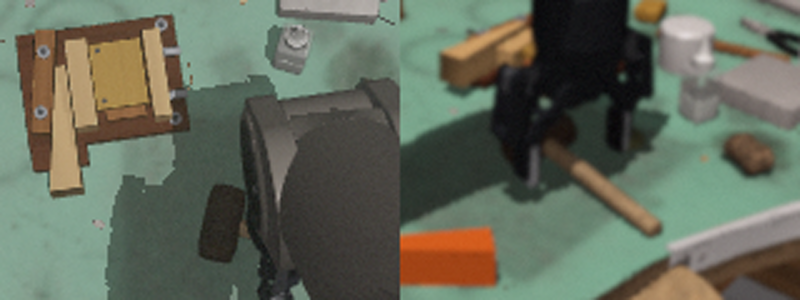

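The fingers straddle the handle: in the crop's right half they sit at (515,140) and (625,110), close to the head. I'll close now.

{"fn": "apply_moves", "kwargs": {"deltas": [[0.4,[0.02,0,0],0],[1,[0.02,0,0],0],[1,[0.02,0,0],0],[1,[0.02,0,0],0],[1,[0.02,0,0],0],[1,[0.02,0,0],0],[1,[0.02,0,0],0],[1,[0.02,0,0],0]], "squeeze": 110}}

```text
t: 4.45
eef_pos: [0.4872, -0.1389, 0.005]
tool_rot: [0.001, 0.789, 0.614, 0.001]
contact_force: [2.3, -0.4, 6.2]
gripper_width: 0.13
grasp_force: 107.5
```

{"fn": "apply_moves", "kwargs": {"deltas": [[1,[0,0,-0.05],0],[1,[0,0,-0.12],0],[1,[0,0,-0.2],0],[1,[0,0,-0.2],0]]}}

```text
t: 4.85
eef_pos: [0.487, -0.1388, 0.0465]
tool_rot: [0.001, 0.789, 0.614, 0.001]
contact_force: [0.7, 0.5, -0.9]
gripper_width: 0.13
grasp_force: 107.6
```

```bash
python3 -c "
from h import *
plan([.4773,-.0156,.045],97)"
```

```text
t 4.85 pos [ 0.487  -0.1388  0.0465] yaw 75.76 zax [ 0.003 -0.001 -1.   ] F [ 0.7   0.53 -0.92] shift [ 0.585  -0.1984  0.0068] turn -0.059
```

{"fn": "apply_moves", "kwargs": {"deltas": [[1,[0.1,-0.06,0],-0.01],[1,[0.2,-0.12,0],-0.02],[1,[0.3,-0.16,0],-0.03],[1,[0.4,-0.2,0],-0.04],[1,[0.5,-0.2,0],-0.05],[1,[0.585,-0.2,0],-0.059],[1,[0.585,-0.2,0],-0.059],[1,[0.585,-0.2,0],-0.059]]}}

```text
t: 5.65
eef_pos: [0.4763, -0.015, 0.0442]
tool_rot: [0.0, 0.662, 0.749, -0.0]
contact_force: [-0.1, -1.2, -1.1]
gripper_width: 0.135
grasp_force: 107.5
```

```bash
python3 -c "
from h import *
plan([.4773,-.0156,.022],97)
shot('top','g2');a=cv2.imread('pics/g2.png')[140:240,170:280]
p=shot('scene','g2s');b=cv2.imread('pics/g2s.png')[160:260,190:300]
cv2.imwrite('pics/g2c.png',cv2.resize(cv2.hconcat([a,b]),None,fx=3.6,fy=3.6,interpolation=cv2.INTER_CUBIC))"
```

```text
t 5.65 pos [ 0.4763 -0.015   0.0442] yaw 97.05 zax [-0. -0. -1.] F [-0.09 -1.24 -1.09] shift [-0.0036  0.0045  0.111 ] turn 0.0001
```

View pics/g2c.png

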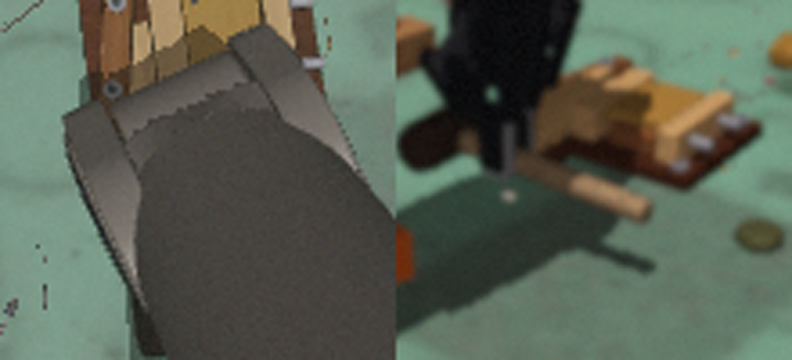

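The top view of the head is blocked by the arm. In the scene view the mallet hangs level, its tail at about (259,218) in the full picture and its head at about (201,199). I'll check the in-hand pose by projection.

```bash
python3 -c "
from h import *
p=bot.read_camera('scene');o,M=st()
f=lambda x,y,z: proj(p,o['eef_pos']+M@np.array([x,y,z])).round(1)
print('tail',f(-.1009,0,-.0085)); print('tail pitch down 5deg',f(-.1009,0,-.0085+.0088))
print('handle at pad', f(-.03,0,-.0085))
for yy in(-.032,.032):
  for xx in (.032,.065):
    for zz in(.005,-.028): print(xx,yy,zz,f(xx,yy,zz))
print('wedge end', proj(p,[.528,.0395,.028]).round(1), (f(0,0,0)))
for n in ['mallet_head','mallet','wedge_end']:
  print(n,[(np.round(r['point'],3),round(r['confidence'],2)) for r in bot.look_for(p,n)[:3]])
"
python3 - <<'E'
import cv2
b=cv2.imread('pics/g2s.png')[165:245,180:280]
cv2.imwrite('pics/g2d.png',cv2.resize(b,None,fx=7,fy=7,interpolation=cv2.INTER_CUBIC))
E
```

```text
tail [260.2 216.1]
tail pitch down 5deg [260.1 219.9]
handle at pad [232.1 207.1]
0.032 -0.032 0.005 [200.2 210.7]
0.032 -0.032 -0.028 [199.6 197.1]
0.065 -0.032 0.005 [188.7 206.8]
0.065 -0.032 -0.028 [187.9 193.3]
0.032 0.032 0.005 [218.2 200. ]
0.032 0.032 -0.028 [217.9 187. ]
0.065 0.032 0.005 [206.9 196.5]
0.065 0.032 -0.028 [206.5 183.6]
wedge end [219.3 198.3] [220.9 207. ]
mallet_head [(array([ 0.469, -0.022,  0.06 ]), 0.96)]
mallet [(array([ 0.469, -0.018,  0.054]), 0.82)]
wedge_end [(array([0.348, 0.011, 0.025]), 0.77), (array([ 0.31 , -0.146,  0.021]), 0.6), (array([0.58 , 0.036, 0.04 ]), 0.46)]
```

View pics/g2d.png

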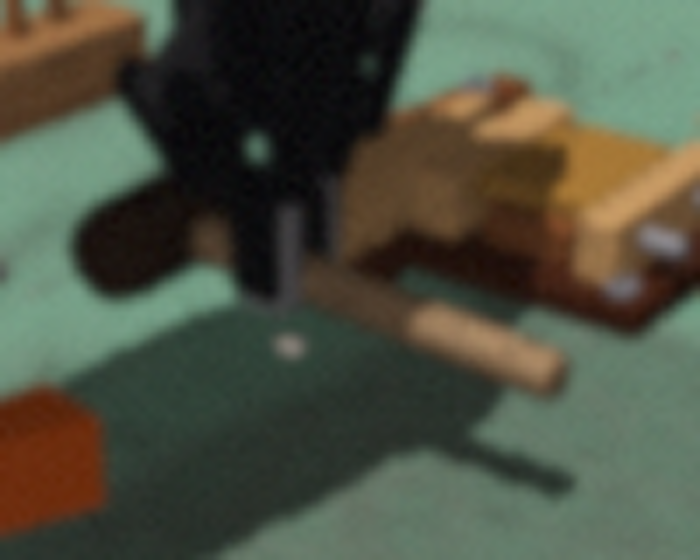

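{"fn": "apply_moves", "kwargs": {"deltas": [[1,[0,0,0.06],0],[1,[0,0.03,0.12],0],[1,[0,0.07,0.12],0],[1,[0,0.1,0.12],0],[1,[0,0.11,0.12],0],[1,[0,0.12,0.12],0],[1,[0,0.13,0.12],0],[1,[0,0.14,0.12],0],[1,[0,0.15,0.12],0],[1,[0,0.16,0.12],0],[1,[0,0.17,0.12],0]]}}

```text
t: 7.05
eef_pos: [0.5096, -0.0112, 0.0203]
tool_rot: [-0.0, 0.663, 0.749, -0.0]
contact_force: [-1.4, -2.7, -1.7]
gripper_width: 0.133
grasp_force: 112.2
```

```bash
python3 -c "
from h import *
plan([.4773,-.0156,.020],97); print(bot.get_obs()['torque'])"
```

```text
t 7.05 pos [ 0.5096 -0.0112  0.0203] yaw 97.0 zax [-0. -0. -1.] F [-1.43 -2.68 -1.7 ] shift [-0.0023 -0.163   0.0015] turn 0.0
[-0.28156158 -0.2228924  -0.28940172]
```

{"fn": "apply_moves", "kwargs": {"deltas": [[1,[0,0.007,0],0],[1,[0,0.014,0],0],[1,[0,0.02,0],0]]}}

```text
t: 7.35
eef_pos: [0.5136, -0.0107, 0.0203]
tool_rot: [-0.0, 0.663, 0.749, -0.0]
contact_force: [-1.2, -0.6, -2.2]
gripper_width: 0.133
grasp_force: 111.9
```

```bash
python3 -c "
from h import *
plan([.4773,-.0156,.020],97); print(bot.get_obs()['torque'])
p=shot('scene','g3s');b=cv2.imread('pics/g3s.png')[150:240,190:300]
p=shot('top','g3');a=cv2.imread('pics/g3.png')[120:210,185:295]
cv2.imwrite('pics/g3c.png',cv2.resize(cv2.hconcat([a,b]),None,fx=3.6,fy=3.6,interpolation=cv2.INTER_CUBIC))"
```

```text
t 7.35 pos [ 0.5136 -0.0107  0.0203] yaw 97.01 zax [-0. -0. -1.] F [-1.18 -0.56 -2.24] shift [-0.0023 -0.1834  0.0014] turn 0.0
[-0.12716302 -0.0350672   0.12007565]
```

View pics/g3c.png

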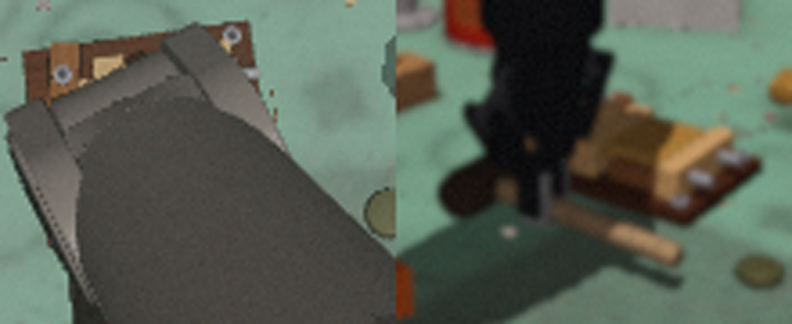

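Forces are still small and the wedge slides. I'll back off to end tap 1, then make tap 2 and push a little further.

{"fn": "apply_moves", "kwargs": {"deltas": [[1,[0,-0.04,0],0],[1,[0,-0.06,0],0],[1,[0,-0.06,0],0],[1,[0,-0.06,0],0],[1,[0,-0.06,0],0]]}}

```text
t: 7.95
eef_pos: [0.5019, -0.0121, 0.0204]
tool_rot: [0.0, 0.663, 0.749, 0.0]
contact_force: [0.1, 0.0, -1.8]
gripper_width: 0.132
grasp_force: 111.6
```

{"fn": "apply_moves", "kwargs": {"deltas": [[1,[0,0.03,0],0],[1,[0,0.045,0],0],[1,[0,0.053,0],0],[1,[0,0.06,0],0],[1,[0,0.067,0],0],[1,[0,0.074,0],0],[1,[0,0.081,0],0],[1,[0,0.088,0],0]]}}

```text
t: 8.75
eef_pos: [0.5187, -0.0099, 0.0201]
tool_rot: [-0.0, 0.662, 0.749, -0.0]
contact_force: [-1.3, 1.6, -2.5]
gripper_width: 0.132
grasp_force: 111.6
```

```bash
python3 -c "
from h import *
plan([.4773,-.0156,.020],97); print(bot.get_obs()['torque'])"
```

```text
t 8.75 pos [ 0.5187 -0.0099  0.0201] yaw 97.03 zax [-0.001 -0.    -1.   ] F [-1.31  1.58 -2.48] shift [-0.0028 -0.2088  0.0007] turn 0.0001
[0.30463501 0.64368318 0.34413151]
```

{"fn": "apply_moves", "kwargs": {"deltas": [[1,[0,0.007,0],0],[1,[0,0.014,0],0],[1,[0,0.02,0],0]]}}

```text
t: 9.05
eef_pos: [0.5228, -0.0095, 0.0201]
tool_rot: [-0.0, 0.663, 0.749, -0.0]
contact_force: [-1.8, 0.6, -1.2]
gripper_width: 0.13
grasp_force: 112.2
```

{"fn": "apply_moves", "kwargs": {"deltas": [[1,[0,0.005,0],0],[1,[0,0.01,0],0]]}}

```text
t: 9.25
eef_pos: [0.5251, -0.0092, 0.0203]
tool_rot: [-0.0, 0.663, 0.749, -0.0]
contact_force: [-2.9, 0.7, -2.8]
gripper_width: 0.124
grasp_force: 111.6
```

{"fn": "apply_moves", "kwargs": {"deltas": [[1,[0,-0.04,0],0],[1,[0,-0.06,0],0],[1,[0,-0.06,0],0],[1,[0,-0.06,0],0]]}}

```text
t: 9.65
eef_pos: [0.5135, -0.0108, 0.0206]
tool_rot: [0.0, 0.663, 0.749, 0.0]
contact_force: [-0.1, 0.5, -1.4]
gripper_width: 0.133
grasp_force: 111.8
```

```bash
python3 -c "
from h import *
plan([.4773,-.0156,.020],97); print(bot.get_obs()['torque'])
p=shot('scene','g4s');b=cv2.imread('pics/g4s.png')[170:215,210:275]
p=shot('top','g4');a=cv2.imread('pics/g4.png')[120:165,185:250]
cv2.imwrite('pics/g4c.png',cv2.resize(cv2.hconcat([a,b]),None,fx=6,fy=6,interpolation=cv2.INTER_CUBIC))"
```

```text
t 9.65 pos [ 0.5135 -0.0108  0.0206] yaw 97.0 zax [ 0.001 -0.    -1.   ] F [-0.11  0.51 -1.41] shift [-0.0019 -0.1825  0.0026] turn -0.0
[-0.06288105  0.02976168  0.02085778]
```

View pics/g4c.png

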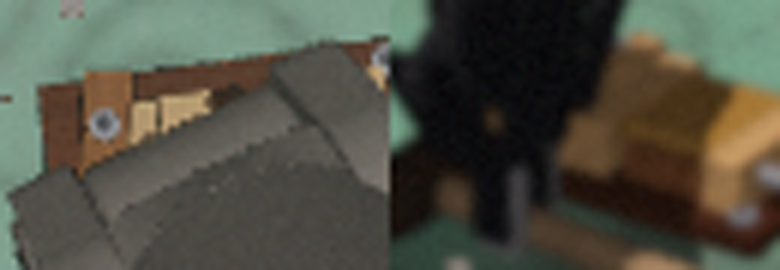

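In the top view the wedge's thin end has moved from row 146 to row 137, about 19 mm in, and it still slides freely. Next is tap 3, with small steps and force checks.

{"fn": "apply_moves", "kwargs": {"deltas": [[1,[0,0.03,0],0],[1,[0,0.045,0],0],[1,[0,0.053,0],0],[1,[0,0.06,0],0],[1,[0,0.065,0],0],[1,[0,0.07,0],0]]}}

```text
t: 10.35
eef_pos: [0.5263, -0.009, 0.02]
tool_rot: [-0.001, 0.663, 0.749, -0.001]
contact_force: [-2.6, 0.9, -2.3]
gripper_width: 0.129
grasp_force: 112.4
```

{"fn": "apply_moves", "kwargs": {"deltas": [[1,[0,0.005,0],0],[1,[0,0.01,0],0]]}}

```text
t: 10.55
eef_pos: [0.5285, -0.0088, 0.0201]
tool_rot: [-0.0, 0.663, 0.749, -0.0]
contact_force: [-2.2, -1.2, -1.5]
gripper_width: 0.13
grasp_force: 111.5
```

{"fn": "apply_moves", "kwargs": {"deltas": [[1,[0,0.005,0],0],[1,[0,0.01,0],0]]}}

```text
t: 10.75
eef_pos: [0.5309, -0.0085, 0.0202]
tool_rot: [-0.0, 0.663, 0.749, -0.0]
contact_force: [-2.6, -0.8, -1.7]
gripper_width: 0.135
grasp_force: 113.0
```

{"fn": "apply_moves", "kwargs": {"deltas": [[1,[0,0.005,0],0],[1,[0,0.01,0],0]]}}

```text
t: 10.95
eef_pos: [0.5331, -0.0083, 0.0203]
tool_rot: [-0.0, 0.663, 0.749, -0.0]
contact_force: [-2.5, 0.4, -2.1]
gripper_width: 0.132
grasp_force: 112.6
```

{"fn": "apply_moves", "kwargs": {"deltas": [[1,[0,0.005,0],0],[1,[0,0.01,0],0]]}}

```text
t: 11.15
eef_pos: [0.5352, -0.008, 0.0203]
tool_rot: [0.0, 0.663, 0.749, 0.0]
contact_force: [-3.3, -0.4, -2.1]
gripper_width: 0.132
grasp_force: 111.9
```

{"fn": "apply_moves", "kwargs": {"deltas": [[1,[0,0.005,0],0],[1,[0,0.01,0],0]]}}

```text
t: 11.35
eef_pos: [0.5361, -0.0078, 0.02]
tool_rot: [-0.001, 0.662, 0.749, -0.001]
contact_force: [-3.8, 1.3, -3.1]
gripper_width: 0.131
grasp_force: 111.7
```

{"fn": "apply_moves", "kwargs": {"deltas": [[1,[0,0,0],0]]}}

```text
t: 11.45
eef_pos: [0.5361, -0.0078, 0.0199]
tool_rot: [-0.001, 0.662, 0.749, -0.001]
contact_force: [-4.7, 1.1, -2.5]
gripper_width: 0.136
grasp_force: 111.9
```

{"fn": "apply_moves", "kwargs": {"deltas": [[1,[0,0.004,0],0],[1,[0,0.004,0],0]]}}

```text
t: 11.65
eef_pos: [0.5362, -0.0077, 0.0197]
tool_rot: [-0.001, 0.662, 0.749, -0.001]
contact_force: [-5.2, 1.3, -2.8]
gripper_width: 0.132
grasp_force: 111.6
```

```bash
python3 -c "
from h import *
plan([.4773,-.0156,.020],97); o=bot.get_obs();print(o['torque'],o['joint_torque'])
p=shot('top','g5');a=cv2.imread('pics/g5.png')[110:165,185:250]
cv2.imwrite('pics/g5c.png',cv2.resize(a,None,fx=7,fy=7,interpolation=cv2.INTER_CUBIC))"
```

```text
t 11.65 pos [ 0.5362 -0.0077  0.0197] yaw 97.03 zax [-0.003 -0.    -1.   ] F [-5.18  1.26 -2.85] shift [-0.003  -0.2973 -0.0004] turn 0.0001
[0.56994615 1.59164534 0.34177895] [  0.22547542 -55.74979305  -4.37294349 -21.85109496   0.26399209
  -1.70046665  -0.30995498]
```

View pics/g5c.png

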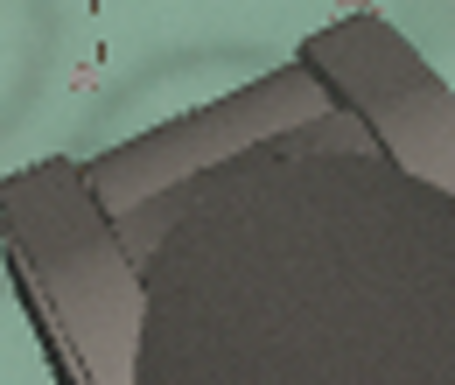

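The picture shows only the arm from above. The TCP has stopped advancing while the force climbs, and the geometry rules out any other contact, so the wedge is coming tight. I'll raise the force gradually.

{"fn": "apply_moves", "kwargs": {"deltas": [[1,[0,0.005,0],0],[1,[0,0.01,0],0],[1,[0,0.01,0],0]]}}

```text
t: 12.0
eef_pos: [0.5365, -0.0081, 0.0192]
tool_rot: [-0.002, 0.662, 0.749, -0.003]
contact_force: [-9.8, 0.4, -2.9]
gripper_width: 0.132
grasp_force: 111.8
```

{"fn": "apply_moves", "kwargs": {"deltas": [[1,[0,0.005,0],0],[1,[0,0.01,0],0],[1,[0,0.01,0],0]]}}

```text
t: 12.3
eef_pos: [0.5368, -0.0075, 0.0186]
tool_rot: [-0.003, 0.662, 0.749, -0.004]
contact_force: [-11.2, 0.5, -2.9]
gripper_width: 0.131
grasp_force: 111.9
```

{"fn": "apply_moves", "kwargs": {"deltas": [[1,[0,0.004,0],0],[1,[0,0.008,0],0],[1,[0,0.008,0],0]]}}

```text
t: 12.6
eef_pos: [0.5371, -0.0072, 0.0183]
tool_rot: [-0.004, 0.662, 0.75, -0.005]
contact_force: [-14.3, 1.8, -2.0]
gripper_width: 0.133
grasp_force: 112.1
```

{"fn": "apply_moves", "kwargs": {"deltas": [[1,[0,0.004,0],0],[1,[0,0.009,0],0],[1,[0,0.009,0],0]]}}

```text
t: 12.9
eef_pos: [0.5373, -0.0073, 0.0179]
tool_rot: [-0.005, 0.662, 0.75, -0.006]
contact_force: [-17.9, 0.4, 0.5]
gripper_width: 0.132
grasp_force: 112.6
```

{"fn": "apply_moves", "kwargs": {"deltas": [[1,[0,-0.02,0],0],[1,[0,-0.04,0],0],[1,[0,-0.06,0],0],[1,[0,-0.09,0],0],[1,[0,-0.12,0],0],[1,[0,-0.12,0],0],[1,[0,-0.12,0],0]]}}

```text
t: 13.6
eef_pos: [0.5217, -0.0097, 0.0206]
tool_rot: [0.0, 0.663, 0.749, 0.0]
contact_force: [-0.0, -0.3, -2.0]
gripper_width: 0.13
grasp_force: 112.0
```

{"fn": "apply_moves", "kwargs": {"deltas": [[1,[0,0.03,0],0],[1,[0,0.05,0],0],[1,[0,0.06,0],0],[1,[0,0.067,0],0],[1,[0,0.074,0],0],[1,[0,0.081,0],0],[1,[0,0.088,0],0],[1,[0,0.095,0],0],[1,[0,0.102,0],0],[1,[0,0.11,0],0],[1,[0,0.11,0],0]]}}

```text
t: 14.7
eef_pos: [0.5368, -0.0073, 0.0181]
tool_rot: [-0.004, 0.662, 0.75, -0.005]
contact_force: [-12.4, 0.6, -2.2]
gripper_width: 0.136
grasp_force: 111.7
```

{"fn": "apply_moves", "kwargs": {"deltas": [[1,[0,0.006,0],0],[1,[0,0.012,0],0],[1,[0,0.016,0],0],[1,[0,0.016,0],0]]}}

```text
t: 15.1
eef_pos: [0.5373, -0.0072, 0.0175]
tool_rot: [-0.005, 0.661, 0.75, -0.007]
contact_force: [-18.0, -0.0, 1.3]
gripper_width: 0.13
grasp_force: 112.6
```

The wedge stops at the same place at 18 N, so it is tight. I'll retreat, lift, and return to the mallet's original spot.

{"fn": "apply_moves", "kwargs": {"deltas": [[1,[0,-0.03,0],0],[1,[0,-0.07,0],0],[1,[0,-0.12,0],0],[1,[0,-0.2,-0.02],0],[1,[0,-0.28,-0.06],0],[1,[0,-0.28,-0.14],0],[1,[0,-0.28,-0.14],0]]}}

```text
t: 15.8
eef_pos: [0.4923, -0.0136, 0.0502]
tool_rot: [0.002, 0.663, 0.749, 0.002]
contact_force: [0.7, 0.2, -1.0]
gripper_width: 0.131
grasp_force: 112.1
```

```bash
python3 -c "
from h import *
plan([.487,-.139,.045],76)"
```

```text
t 15.8 pos [ 0.4923 -0.0136  0.0502] yaw 96.97 zax [ 0.005 -0.    -1.   ] F [ 0.66  0.23 -1.05] shift [-0.6191 -0.1025  0.0258] turn 0.0583
```

{"fn": "apply_moves", "kwargs": {"deltas": [[1,[-0.12,-0.03,0],0.01],[1,[-0.24,-0.06,0],0.02],[1,[-0.36,-0.08,0],0.03],[1,[-0.48,-0.1,0],0.045],[1,[-0.62,-0.1,0],0.058],[1,[-0.62,-0.1,0],0.058],[1,[-0.62,-0.1,0],0.058]]}}

```text
t: 16.5
eef_pos: [0.4864, -0.1398, 0.0481]
tool_rot: [0.0, 0.788, 0.615, 0.0]
contact_force: [0.3, -0.3, -1.3]
gripper_width: 0.131
grasp_force: 112.2
```

{"fn": "apply_moves", "kwargs": {"deltas": [[1,[0,0,0.08],0],[1,[0,0,0.14],0],[1,[0,0,0.18],0],[1,[0,0,0.2],0],[1,[0,0,0.212],0],[1,[0,0,0.212],0]]}}

```text
t: 17.1
eef_pos: [0.486, -0.1388, 0.0057]
tool_rot: [-0.0, 0.787, 0.617, -0.0]
contact_force: [0.1, -0.1, -1.9]
gripper_width: 0.13
grasp_force: 112.1
```

{"fn": "apply_moves", "kwargs": {"deltas": [[1,[0,0,0.006],0],[1,[0,0,0.006],0],[0.7,[0,0,0.006],0],[0.3,[0,0,0.006],0],[0,[0,0,0.006],0],[0,[0,0,0.006],0],[0,[0,0,0.006],0],[0,[0,0,0.006],0],[0,[0,0,0.006],0]], "squeeze": 20}}

```text
t: 18.0
eef_pos: [0.486, -0.139, 0.0047]
tool_rot: [0.0, 0.787, 0.617, -0.0]
contact_force: [-1.0, 0.1, -0.8]
gripper_width: 0.996
grasp_force: 0.0
```

{"fn": "apply_moves", "kwargs": {"deltas": [[0,[0,0,-0.05],0],[0,[0,0,-0.15],0],[0,[0,0,-0.35],0],[0,[0,0,-0.6],0],[0,[-0.25,0,-0.7],0],[0,[-0.5,0,-0.7],0],[0,[-0.75,0,-0.7],0],[0,[-1.0,0,-0.7],0],[0,[-1.0,0,-0.7],0]]}}

```text
t: 18.9
eef_pos: [0.4346, -0.3408, 0.1455]
tool_rot: [0.001, 0.791, 0.612, -0.001]
contact_force: [-1.3, -0.5, 0.2]
gripper_width: 0.996
grasp_force: 0.0
```

```bash
python3 -c "
from h import *
p=shot('top','f');a=cv2.imread('pics/f.png')[115:240,180:350]
cv2.imwrite('pics/fc.png',cv2.resize(a,None,fx=4.5,fy=4.5,interpolation=cv2.INTER_CUBIC))
o,M=st();print(o['t'],o['eef_pos'],o['gripper_width'])
for n in ['mallet_head','bottle','stone','steel_block','disc','handpiece']:
  print(n,[(np.round(r['point'],3),round(r['confidence'],2)) for r in bot.look_for(p,n)[:1]])"
```

```text
18.95 [ 0.43592709 -0.33763834  0.14526565] 0.9969136693198206
mallet_head [(array([ 0.482, -0.109,  0.022]), 0.91)]
bottle [(array([ 0.604, -0.24 ,  0.019]), 0.21)]
stone [(array([ 0.603, -0.238,  0.019]), 0.67)]
steel_block [(array([ 0.726, -0.202,  0.024]), 0.57)]
disc [(array([0.602, 0.042, 0.042]), 0.63)]
handpiece [(array([0.363, 0.12 , 0.014]), 0.64)]
```

View pics/fc.png

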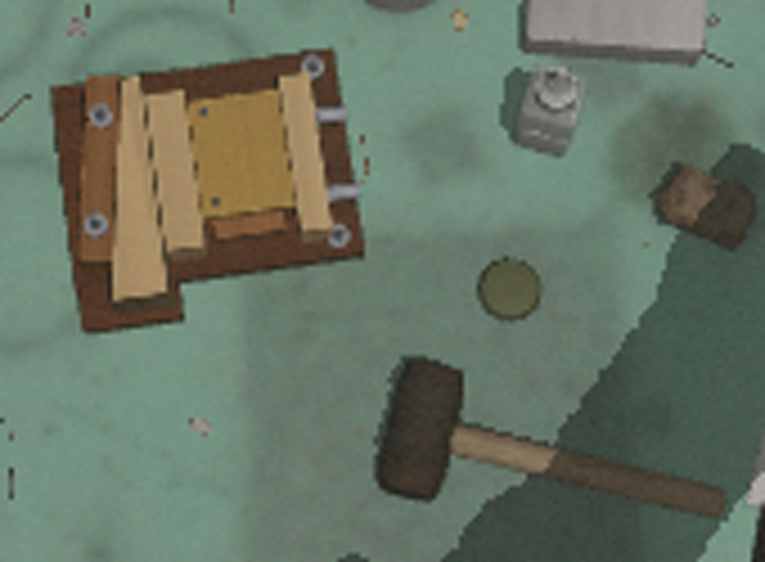

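The wedge is driven deep (thick end near (140,300) in the crop), the plate sits between the jaws, and the mallet lies flat and clear near (420,430). The bystanders have not moved.

```bash
python3 -c "
from station import bot
print(bot.hand_in())"
```

```text
the job is handed in; nothing more can be done
None
```

I drove the wedge in with four light taps, laid the mallet flat and clear of the vice, and handed the job in at about 19 s. On the third and fourth taps the wedge stopped at the same place at about 18 N. The pass/fail result was not reported back.

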